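Pin the drawbar link to the cultivator toolbar

ROBOT

A 6-joint arm with a two-finger parallel gripper is mounted at the origin on the work surface. World frame = base frame: x ahead of the robot, y to its left, z up, the work surface at z = 0. Lengths are in m, angles in rad, forces in N, time in s.
With the tool pointing down it reaches from about 0.425 to 0.95 m from the base axis. Payload 14.7 kg.
Tool frame: the origin (TCP) lies between the finger pads; the fingertips stand 25 mm ahead of it and the grasp point (between the pads) lies 6 mm ahead of it (manip.tip_extent is the distance from the TCP to the fingertips, in m); z points along the fingers, y is the line along which they close (so a half turn about z gives the same grasp; the last joint's range is limited). The gripper opens to 85 mm and grips with 20 to 120 N. Pads are 22 mm wide; open, the fingers measure 114 mm over their backs; the gripper's body (76 mm by 85 mm) begins 54 mm behind the grasp point. The pads swing forward as they close: fully open they stand 13 mm farther back than shut.
Start: joints at [-1.304, 0.48, 1.596, -0, 1.065, -0.047], TCP at [0.201, -0.618, 0.228] pointing down, gripper open.
Joint ranges: [-2.75, 2.75], [-0.82, 2.05], [0.23, 2.67], [-1.56, 4.7], [0.09, 2.69], [-2.92, 2.92]. Speed limits (rad/s): [1.89, 1.89, 2.39, 3.01, 3.01, 3.01].

INTERFACE

Orientations are given as a rotation vector (axis times angle).
In Python, from cell import manip, effector, inverse_kinematics, status, camera, camera_info, close_job, finder gives the robot as it stands. Calls block until the motion is done:
- manip.goto(position, orientation): joint-space move of the TCP to a pose.
- manip.servo_line(position, frame=None, v=0.15): straight line of the TCP; frame=None keeps the orientation; v is the mean speed in m/s.
- manip.set_joints(angles): joint-space move.
- effector.command_gripper(opening, grip_force=None): finger opening in m; grip_force is the grip in N (None keeps the last); returns when the fingers have stopped.
- manip.sleep(seconds).
- inverse_kinematics(position, orientation): joint angles nearest the present ones, or None.
- status.observe(): the state.
- camera(name): name is "scene" or "top" or "wrist"; returns (picture, depth): 384x512x3 uint8, red, green, blue; 384x512 float32, m along the optical axis (not along the pixel's ray), 0 where there is no reading.
- camera_info(name): a dict with "fx", "fy", "cx", "cy" (pixels), "k1" (the pictures are not rectified: a ray, as slopes to the right and down, at radius r is drawn at 1 + k1 r^2 times it, then the intrinsics apply), "rvec" (rotation vector, rad) and "tvec" (3), from world to camera coordinates, as OpenCV has them. Camera axes: x right, y down, z forward; pixel columns grow to the right and rows downward; lengths in m; the calibration is good to about 2 mm. A picture is of the moment at which its call begins: read the wrist's pose just before it. camera_info takes no time and is no camera call; for the wrist camera it gives the pose at the moment of the call.
A pose or a line that the arm cannot do raises manip.PlanningError and nothing moves.
- close_job(): hands the job in; it is judged then, once.
Trained networks look in the newest picture that a camera, given by its name, has taken for a name from the list of things; names that differ only in an ending like _2 or _b are one class to them, and where a whole thing is asked for, a point or a joint stands for the part that bears it (a point fixed in the world has none). Each returns a list of dicts, best first, with "score" (0 to 1); they miss things now and then, are a little off and sometimes report something else, mostly with a low value. They report only what shows in the picture. A call takes as long as a camera call. They do not tell look-alikes from the thing itself.
- finder.spot_in(camera, name): "xyz" ([x, y, z] in m, in world coordinates, good to about 4 mm: the middle of the surface that is visible of it).
The state is a dict: "clock": time; "joint_pos": joint angles; "dq": joint speeds; "tau": joint torques, N m; "tcp_pos": TCP position; "orientation": TCP orientation; "force": force on the tool from outside, world axes, zero at the start; "wrist_torque": the same for the moment, N m; "grip_width": finger opening in m; "gripper_force": force on a finger pad.
Only numpy, scipy, OpenCV 4.12 (cv2) and the standard library are available. Lean on these libraries where they do the work, as an engineer would, in place of code of your own. Each camera call takes 0.05 s, during which the arm holds its last target. There are 200 camera calls.

TASK

Pin the forged drawbar link into the clevis of the toolbar on the bench: push the hitch pin fully home, then take the linch pin from the wooden tool block and push it down through the hole near the hitch pin's end until its collar sits on the hitch pin. Then flip the linch pin's sprung ring outward over the hitch pin's end until it snaps shut round the linch pin's point, and let go; leave the drift, the chisel and the bowl where they are.

Things in the scene. Friction and masses are not known exactly. Their poses are not given: they have to be found in the camera images.
- hitch: Fixed heavy job: dark 50 x 50 mm steel toolbar on the bench with a grey two-lug clevis welded on top. Origin: on the bench, right below the hitch pin's cross hole when that pin is home. Its y axis is the hitch pin's axis (level, 100 mm above the bench), pointing from pin head to free end; z up. The toolbar reaches from y = -200 to +60 mm, a clamp on it at -180 to -130 mm rises to 66 mm.
- clevis_top (a point): Top of the clevis lug next to the cross hole, 120 mm above the bench. The 10 mm lugs, 40 mm wide, lie at hitch y = -70 to -60 and -30 to -20 mm; a 32 mm bush reaches on to y = -12 (top at 116 mm). Between the lugs is the eye (42 mm, top at 121 mm) of the dark forged link, which slopes down to the bench towards hitch +x, 300 mm long.
- hitch_pin (a joint): Slide of the hitch pin along the hitch's y axis, m: 0 = fully home (head flange against the lug, hard stop); negative = drawn out that far towards -y, 0.030 to 0.050 at the start. It cannot turn, stays where it is left and takes about 6 N to push slowly. While drawn out, its cross hole is hidden in the clevis.
- pin_head (a point): Centre of the flat outer face of the hitch pin's head (a flange of 34 mm diameter, 10 mm thick), 80 mm from the cross hole; moves with the hitch pin. Push here towards the hitch's +y.
- cross_hole (a point): Upper mouth of the hitch pin's cross hole, a vertical through hole 12 mm wide in the bright 22 mm hitch pin. This point is on the hole's axis, level with the top of the hitch pin (111 mm above the bench), and moves with the pin. The pin's free end is 15 mm beyond the hole's axis (hitch +y).
- linch: Linch pin, bright steel, about 110 g with its ring, upright in the block's middle hole: 10 mm shank, 36 mm long, tapered point, under a 19 mm round collar 5 mm thick; then a head 12 mm thick (along x), 16 mm wide (y), top 26 mm above the collar's underside. Origin: shank axis, underside of collar; z up. Its ring swings to its +x side only: set it with x pointing along the hitch's +y.
- linch_grip (a point): Centre of the linch pin's head where it is free to grip, 18 mm above the linch origin, axes as the linch pin. Grip the two faces that look along x: the ring hinges beside the other two and stands up over the head in the plane x = 0 when open, its top 61 mm above the linch origin. In the hitch, fingertips lower than 11 mm above the linch origin would strike the clevis when they open wide.
- ring (a joint): Angle, rad, of the linch pin's round wire ring (4.4 mm wire, 56 mm across) about its hinge along linch y, 9 mm above the linch origin. 0 = open, straight up against its stop, as at the start; it swings over the linch +x side to pi = shut, straight down past the point. Over-centre spring: it springs back to 0 until pushed past 1.0 rad, then snaps shut by itself; about 2 N at its top to start it.
- ring_top (a point): Middle of the wire at the ring's far end, 50 mm from its hinge; straight above the head when open. With the linch pin in the hitch it can be swung over only on the side of the hitch pin's free end; on the other side the clevis is in the way.
- tool_block: Fixed block of dark wood, 70 (x) x 150 (y) x 50 mm high, origin under its centre, with three blind holes in a row along y at -50, 0 and +50 mm, 42 mm deep: chisel, linch pin, drift. It stands on the left or the right of the hitch.
- drift: Bystander: dark steel drift, 12 mm thick, standing in the block's hole at y = +50 mm, 50 mm of it above the block; origin at its point.
- chisel: Bystander: dark steel cold chisel, 16 mm wide at its head, standing in the block's hole at y = -50 mm, 54 mm of it above the block; origin at its lower end.
- bowl: Bystander: metal bowl, 130 mm wide, 50 mm high, on the side of the hitch where the block is not; origin under its centre.
Things that resemble listed ones, but are neither listed nor needed, are in the scene too. There is more than one size of the linch; the job needs the middle-sized.

How it is judged:
On the way, in this order (a step that is already met when the one before it is completed fails the run):
1. the hitch pin is pushed home to within 3 mm (value of joint hitch_pin above -0.003 m), for 0.2 s.
2. the linch pin stands in the cross hole, its collar within 3 mm of the hitch pin, its ring still open (horizontal distance between linch and cross_hole below 0.004 m and z of linch in the frame of cross_hole between -0.003 and 0.003 m and value of joint ring below 1 rad), for 0.2 s.
3. the ring is snapped shut over the hitch pin's end (value of joint ring above 2.8 rad), for 0.2 s.
At the end, for the whole second after the job is handed in: The hitch pin is home (within 3 mm), the linch pin stands upright (within 0.15 rad) at rest in its cross hole with the collar on the hitch pin (within 3 mm, 4 mm sideways), and the ring is shut (at least 2.8 rad from open) (value of joint hitch_pin above -0.003 m and horizontal distance between linch and cross_hole below 0.004 m and z of linch in the frame of cross_hole between -0.003 and 0.003 m and angle between linch's own z axis and vertical below 0.15 rad and value of joint ring above 2.8 rad and linear speed of linch below 0.02 m/s); the robot touches nothing.
It fails at once if drift, chisel or bowl is shifted by more than 30 mm (distance of any of drift, chisel, bowl from where it was at the start of the episode above 0.03 m).
It also fails if it takes over 72 s, if anything falls off the work surface, if the arm or the gripper's body presses on something with over 40 N, if the wrist force passes 120 N, or if a joint passes its speed limit or range.

## Working session

There is one attempt and no reset: what is moved stays moved. The work goes in short steps, each a Python script; the robot and the scene stay as the last script left them, time stands still between calls to the robot, and variables do not carry over. Pictures are saved under pics/ and viewed, at most 13 in all, crops included, and the job is handed in when it is done.

```bash
ls; mkdir -p pics
cat > h.py <<'E'
import numpy as np, cv2
from scipy.spatial.transform import Rotation as R
from cell import *
def cloud(name):
    ci=camera_info(name); img,d=camera(name)
    K=np.array([[ci['fx'],0,ci['cx']],[0,ci['fy'],ci['cy']],[0,0,1]])
    h,w=d.shape; u,v=np.meshgrid(np.arange(w),np.arange(h))
    p=cv2.undistortPoints(np.stack([u,v],-1).reshape(-1,1,2).astype(float),K,np.array([ci['k1'],0,0,0,0.])).reshape(h,w,2)
    c=np.dstack([p*d[...,None],d]); Rm=cv2.Rodrigues(np.array(ci['rvec'],float))[0]
    W=(c-np.array(ci['tvec']).reshape(3))@Rm
    W[d==0]=np.nan
    return img,W
def proj(name,P):
    ci=camera_info(name); K=np.array([[ci['fx'],0,ci['cx']],[0,ci['fy'],ci['cy']],[0,0,1]])
    return cv2.projectPoints(np.array(P,float).reshape(-1,1,3),np.array(ci['rvec'],float),np.array(ci['tvec'],float),K,np.array([ci['k1'],0,0,0,0.]))[0].reshape(-1,2)
def save(n,img): cv2.imwrite('pics/'+n+'.png',img[...,::-1])
E
python3 - <<'E'
from h import *
out=[]
for c in ('scene','top'):
    img,W=cloud(c); out.append(img); np.savez('/tmp/'+c,img=img,W=W)
    for n in ('hitch','clevis_top','pin_head','linch','linch_grip','ring_top','tool_block','drift','chisel','bowl'):
        for r in finder.spot_in(c,n)[:4]: print(c,n,round(r['score'],2),np.round(r['xyz'],3),proj(c,r['xyz']).round()[0])
save('scene',out[0]);save('top',out[1]); print(status.observe()['clock'])
E
```

```text
pics
scene hitch 0.66 [ 0.603 -0.015  0.048] [223. 218.]
scene clevis_top 0.96 [ 0.601 -0.016  0.051] [223. 216.]
scene clevis_top 0.19 [ 0.45  -0.341  0.029] [171. 140.]
scene pin_head 0.63 [ 0.587 -0.067  0.115] [207. 182.]
scene linch 0.82 [0.447 0.148 0.012] [321. 219.]
scene linch 0.54 [0.661 0.26  0.013] [318. 316.]
scene linch 0.43 [0.509 0.312 0.076] [385. 255.]
scene linch 0.22 [0.518 0.312 0.098] [387. 251.]
scene linch_grip 0.74 [0.448 0.149 0.014] [321. 219.]
scene linch_grip 0.56 [ 0.584 -0.071  0.112] [207. 181.]
scene linch_grip 0.54 [0.658 0.251 0.009] [314. 313.]
scene linch_grip 0.46 [0.511 0.31  0.076] [384. 256.]
scene ring_top 0.77 [0.466 0.176 0.006] [328. 231.]
scene ring_top 0.64 [0.518 0.314 0.097] [388. 252.]
scene tool_block 0.83 [0.537 0.313 0.05 ] [377. 273.]
scene drift 0.61 [0.459 0.302 0.08 ] [391. 235.]
scene drift 0.59 [0.514 0.31  0.095] [386. 250.]
scene chisel 0.69 [0.556 0.323 0.081] [382. 274.]
scene bowl 0.78 [ 0.451 -0.344  0.03 ] [170. 139.]
top hitch 0.58 [ 0.577 -0.021  0.06 ] [256. 171.]
top clevis_top 0.69 [ 0.578 -0.024  0.057] [257. 171.]
top pin_head 0.54 [ 0.58  -0.064  0.109] [273. 167.]
top linch 0.84 [0.437 0.142 0.015] [195. 222.]
top linch 0.56 [0.501 0.308 0.077] [131. 196.]
top linch 0.49 [0.659 0.254 0.008] [159. 144.]
top linch_grip 0.6 [0.44  0.146 0.015] [194. 221.]
top linch_grip 0.51 [0.501 0.315 0.074] [129. 196.]
top linch_grip 0.4 [0.656 0.254 0.008] [159. 145.]
top ring_top 0.6 [0.503 0.31  0.095] [129. 195.]
top tool_block 0.74 [0.5   0.299 0.048] [137. 198.]
top chisel 0.49 [0.554 0.311 0.098] [129. 175.]
top chisel 0.39 [0.498 0.298 0.045] [138. 199.]
top bowl 0.98 [ 0.461 -0.328  0.02 ] [364. 216.]
1.1
```

Run:
```python
import cv2,numpy as np
a=cv2.imread('pics/scene.png')[100:340,130:430];b=cv2.imread('pics/top.png')[110:270,100:400]
cv2.imwrite('pics/s1.png',cv2.resize(a,(750,600),interpolation=cv2.INTER_CUBIC))
cv2.imwrite('pics/t1.png',cv2.resize(b,(800,427),interpolation=cv2.INTER_CUBIC))
```

```text
(no output)
```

View pics/s1.png

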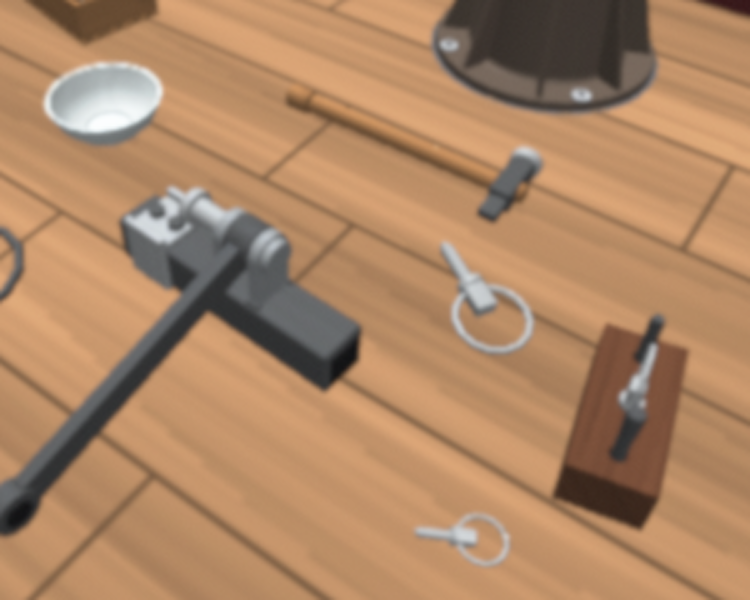

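View pics/t1.png

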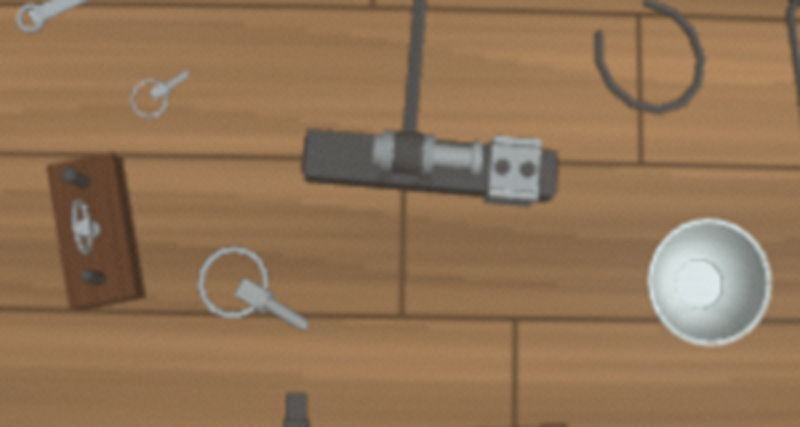

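The three linch pins in the scene picture are the large one lying at (321,219), the small one lying at (316,315), and the one upright in the block at (386,253). The last fits: it stands in the middle hole between the drift and the chisel. Next I look at the block and the hitch up close with the wrist camera.

```bash
cat >> h.py <<'E'
def down(yaw): # tool y (closing) at world angle yaw+90deg : tool x at yaw, z down
    return (R.from_euler('z',yaw)*R.from_euler('x',np.pi)).as_rotvec()
def st(k='tcp_pos'): return np.array(status.observe()[k])
E
python3 - <<'E'
from h import *
s=status.observe(); print(R.from_rotvec(s['orientation']).as_matrix().round(2))
ci=camera_info('wrist'); Rm=cv2.Rodrigues(np.array(ci['rvec']))[0]; C=-Rm.T@np.array(ci['tvec'])
M=R.from_rotvec(s['orientation']).as_matrix()
print('cam in tool',M.T@(C-s['tcp_pos']),'axes',(M.T@Rm.T).round(2),ci['fx'])
W=np.load('/tmp/top.npz')['W']
m=(abs(W[...,2]-.05)<.006)&(abs(W[...,1])<.3)&(abs(W[...,0]-.57)<.08); P=W[m][:,:2]
print(len(P),P.min(0),P.max(0),cv2.minAreaRect(P[P[:,1]>0.02].astype(np.float32)))
m=(abs(W[...,2]-.05)<.008)&(abs(W[...,1]-.3)<.12)&(abs(W[...,0]-.5)<.12); print('block',cv2.minAreaRect(W[m][:,:2].astype(np.float32)))
for y in (0,np.pi/2,-np.pi/2,np.pi): print(y,inverse_kinematics([0.5,0.3,0.3],down(y)),inverse_kinematics([0.58,0,0.3],down(y)))
E
```

```text
[[ 0.95  0.31 -0.  ]
 [ 0.31 -0.95 -0.  ]
 [-0.    0.   -1.  ]]
cam in tool [ 0.06585093  0.00121661 -0.14579255] axes [[ 0.   -0.96 -0.26]
 [ 1.    0.    0.  ]
 [-0.   -0.26  0.96]] 297.7543964281034
1245 [ 0.49001048 -0.29892549] [0.61320761 0.29979734] ((0.5545218586921692, 0.16120418906211853), (0.09581765532493591, 0.29096701741218567), 7.561916351318359)
block ((0.5054271221160889, 0.3085649907588959), (0.15267877280712128, 0.07198424637317657), 12.470366477966309)
0 [ 4.88432014e-01  3.21042330e-01  1.66540218e+00 -4.44089210e-16
  1.15514814e+00  2.05922834e+00] [-5.22651711e-02  3.16396820e-01  1.67225676e+00 -4.44089210e-16
  1.15293908e+00  1.51853116e+00]
1.5707963267948966 [ 4.88432014e-01  3.21042330e-01  1.66540218e+00 -4.44089210e-16
  1.15514814e+00  4.88432014e-01] [-5.22651711e-02  3.16396820e-01  1.67225676e+00 -4.44089210e-16
  1.15293908e+00 -5.22651711e-02]
-1.5707963267948966 [ 0.48843201  0.32104233  1.66540218  0.          1.15514814 -2.65316064] None
3.141592653589793 [ 0.48843201  0.32104233  1.66540218  0.          1.15514814 -1.08236431] [-0.05226517  0.31639682  1.67225676  0.          1.15293908 -1.6230615 ]
```

Run:
```python
from h import *
manip.goto([0.56,0.0,0.27],down(0.0)); img,W=cloud('wrist'); save('w1',img); np.savez('/tmp/w1',img=img,W=W)
for n in ('clevis_top','pin_head','hitch'):
    for r in finder.spot_in('wrist',n)[:2]: print(n,round(r['score'],2),np.round(r['xyz'],3),proj('wrist',r['xyz']).round()[0])
manip.goto([0.50,0.31,0.21],down(0.218)); img,W=cloud('wrist'); save('w2',img); np.savez('/tmp/w2',img=img,W=W)
for n in ('linch','linch_grip','ring_top','tool_block','drift','chisel'):
    for r in finder.spot_in('wrist',n)[:2]: print(n,round(r['score'],2),np.round(r['xyz'],3),proj('wrist',r['xyz']).round()[0])
print(status.observe()['clock'])
a=cv2.imread('pics/w1.png');b=cv2.imread('pics/w2.png'); cv2.imwrite('pics/w12.png',cv2.resize(np.hstack([a,b]),(800,300)))
cv2.imwrite('pics/w2c.png',cv2.resize(b[60:360,130:400],(540,600),interpolation=cv2.INTER_CUBIC))
```

```text
clevis_top 0.67 [ 0.59  -0.025  0.067] [270. 140.]
pin_head 0.85 [ 0.581 -0.061  0.108] [308. 153.]
hitch 0.92 [ 0.585 -0.02   0.067] [266. 145.]
linch 0.6 [0.511 0.311 0.102] [249. 174.]
linch 0.56 [0.448 0.149 0.015] [366. 235.]
linch_grip 0.79 [0.508 0.308 0.099] [252. 177.]
linch_grip 0.71 [0.451 0.147 0.014] [368. 233.]
ring_top 0.64 [0.513 0.313 0.107] [247. 172.]
ring_top 0.64 [0.551 0.32  0.104] [249. 126.]
tool_block 0.95 [0.514 0.313 0.051] [249. 160.]
drift 0.52 [0.459 0.298 0.082] [252. 223.]
chisel 0.73 [0.551 0.319 0.105] [251. 126.]
5.4167
```

View pics/w12.png

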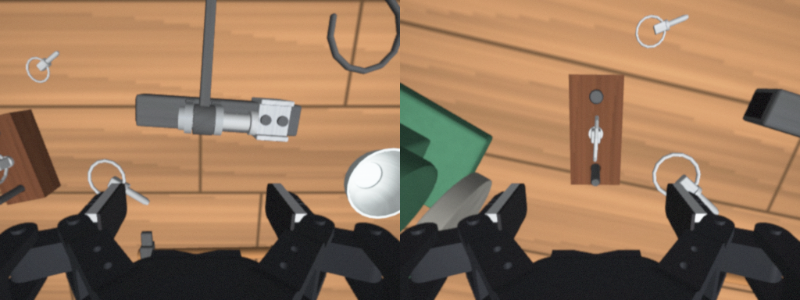

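View pics/w2c.png

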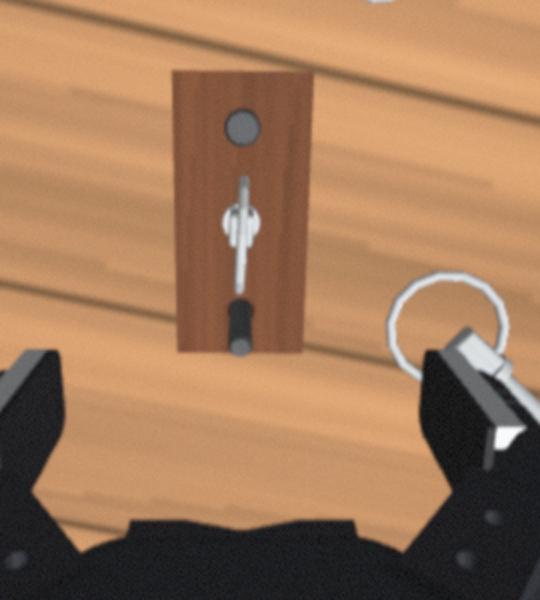

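The enlarged crop shows the linch pin in the block's middle hole at wrist px (251,172). The round drift-like head is at (251,124) and the dark bar at (250,225). This is the middle-sized one, upright with its ring standing along the block's long axis; the large one lies right of it and the small one further off. The side the ring swings to isn't visible, so I'll probe it. First, poses from the clouds.

Run:
```python
from h import *
W=np.load('/tmp/w1.npz')['W']; x,y,z=W[...,0],W[...,1],W[...,2]
roi=(abs(x-.58)<.1)&(y>-.22)&(y<.12)
m=roi&(abs(z-.05)<.005)&(y>0.0); P=W[m]; 
print('bar y>0',len(P),cv2.minAreaRect(P[:,:2].astype(np.float32)))
m=roi&(abs(z-.05)<.005)&(y<-.13);P=W[m];print('bar end',len(P),P.min(0) if len(P) else 0)
m=roi&(z>.085); P=W[m]; print('hi',len(P),P.min(0),P.max(0))
for lo,hi in ((.106,.118),(.114,.13)):
    Q=W[roi&(z>lo)&(z<hi)]; print(lo,len(Q),cv2.minAreaRect(Q[:,:2].astype(np.float32)))
# profile along y: max z, x at max and x-extent
for yy in np.arange(-.14,.06,.005):
    Q=P[abs(P[:,1]-yy)<.0025]
    if len(Q)>2: 
        T=Q[Q[:,2]>Q[:,2].max()-.004]; print(round(yy,3),len(Q),'x',Q[:,0].min().round(4),Q[:,0].max().round(4),'zmax',Q[:,2].max().round(4),'xtop',T[:,0].mean().round(4))
Q=W[roi&(abs(z-.066)<.004)&(y<-.07)]; print('clamp',cv2.minAreaRect(Q[:,:2].astype(np.float32)))
W=np.load('/tmp/w2.npz')['W']; x,y,z=W[...,0],W[...,1],W[...,2]
m=(abs(x-.5)<.12)&(abs(y-.31)<.1)&(abs(z-.05)<.006); print('block',cv2.minAreaRect(W[m][:,:2].astype(np.float32)))
m=(abs(x-.503)<.036)&(abs(y-.31)<.03)
for lo,hi in ((.052,.06),(.06,.078),(.078,.1),(.1,.12)):
    Q=W[m&(z>lo)&(z<hi)]; print('linch',lo,len(Q),Q.mean(0).round(4) if len(Q) else '',cv2.minAreaRect(Q[:,:2].astype(np.float32)) if len(Q) else '')
```

```text
bar y>0 2336 ((0.5843231678009033, 0.04764712229371071), (0.09220363944768906, 0.04980684071779251), 87.39258575439453)
bar end 490 [ 0.54630504 -0.16661026  0.04629597]
hi 48813 [ 0.54676304 -0.0840098   0.0850956 ] [0.67927362 0.07241117 0.37569026]
0.106 2179 ((0.5881330370903015, -0.031690970063209534), (0.10455822199583054, 0.056936100125312805), 87.61530303955078)
0.114 1697 ((0.5794037580490112, -0.031271107494831085), (0.10477741062641144, 0.03243648260831833), 85.99467468261719)
-0.085 16 x 0.5746 0.5915 zmax 0.1165 xtop 0.5801
-0.08 144 x 0.5592 0.5917 zmax 0.1185 xtop 0.5762
-0.075 491 x 0.5507 0.5918 zmax 0.3472 xtop 0.5675
-0.07 1481 x 0.551 0.5877 zmax 0.3528 xtop 0.57
-0.065 3172 x 0.547 0.5882 zmax 0.3594 xtop 0.571
-0.06 2345 x 0.5494 0.5884 zmax 0.3631 xtop 0.568
-0.055 1312 x 0.5478 0.5886 zmax 0.3407 xtop 0.5603
-0.05 1317 x 0.5474 0.5887 zmax 0.3465 xtop 0.563
-0.045 2559 x 0.5483 0.5894 zmax 0.3524 xtop 0.5655
-0.04 1010 x 0.5558 0.599 zmax 0.3581 xtop 0.5703
-0.035 1226 x 0.5608 0.5993 zmax 0.3661 xtop 0.5745
-0.03 1648 x 0.5601 0.5996 zmax 0.3697 xtop 0.5755
-
[... 963 characters left out ...]
3)
block ((0.5037980675697327, 0.3089051842689514), (0.1490364372730255, 0.07030312716960907), 11.843254089355469)
linch 0.052 104 [0.5072 0.3122 0.0544] ((0.5045454502105713, 0.31234094500541687), (0.056518178433179855, 0.0589732751250267), 83.25326538085938)
linch 0.06 136 [0.5054 0.3097 0.0744] ((0.5041143298149109, 0.30909326672554016), (0.04246433451771736, 0.011734277941286564), 11.622676849365234)
linch 0.078 51 [0.5217 0.312  0.094 ] ((0.5066037178039551, 0.30842116475105286), (0.051614951342344284, 0.0058500380255281925), 10.102996826171875)
linch 0.1 241 [0.5065 0.3093 0.1073] ((0.504652738571167, 0.30899307131767273), (0.04370042309165001, 0.004413047805428505), 9.643525123596191)
```

```bash
cat >> h.py <<'E'
LA=np.array([0.504,0.309]); LY=0.183; LN=np.array([-np.sin(LY),np.cos(LY)])  # linch axis, ring-plane yaw, normal
HY=-0.066; HO=np.array([0.5833,0.0332])
def hp(x,y,z): c,s=np.cos(HY),np.sin(HY); return [HO[0]+c*x-s*y,HO[1]+s*x+c*y,z]
E
python3 - <<'E'
from h import *
print(manip.tip_extent)
effector.command_gripper(0.0)
T=lambda d,z: [*(LA+d*LN),z]
z=0.096+manip.tip_extent
manip.goto(T(-.04,z+.04),down(LY)); manip.servo_line(T(-.04,z)); f0=st('force')
print('w',st('grip_width'))
for d in np.arange(-.025,-.002,.0025):
    manip.servo_line(T(d,z),v=.05); f=st('force')-f0; print(round(d,4),f.round(2)[:3],(f[:2]@LN).round(2))
    if abs(f[:2]@LN)>6: break
img,W=cloud('wrist'); save('probe',img)
np.savez('/tmp/pr',W=W)
manip.servo_line(T(-.04,z),v=.1); print(status.observe()['clock'])
cv2.imwrite('pics/probec.png',cv2.resize(cv2.imread('pics/probe.png')[60:360,130:400],(540,600)))
E
```

```text
0.025
w -0.00024170171754766143
-0.025 [ 0.48  0.14 -0.2 ] 0.05
-0.0225 [-0.28 -0.21 -0.77] -0.16
-0.02 [-0.84  1.8  -0.48] 1.92
-0.0175 [-0.69 -0.15 -0.26] -0.02
-0.015 [-0.02 -0.01 -1.3 ] -0.01
-0.0125 [-0.37  0.01 -0.8 ] 0.07
-0.01 [-0.66  0.19 -0.7 ] 0.31
-0.0075 [-0.83 -0.12 -0.91] 0.03
-0.005 [-0.3  -0.01 -0.2 ] 0.04
-0.0025 [-0.31 -0.08 -0.  ] -0.02
10.2417
```

View pics/probec.png

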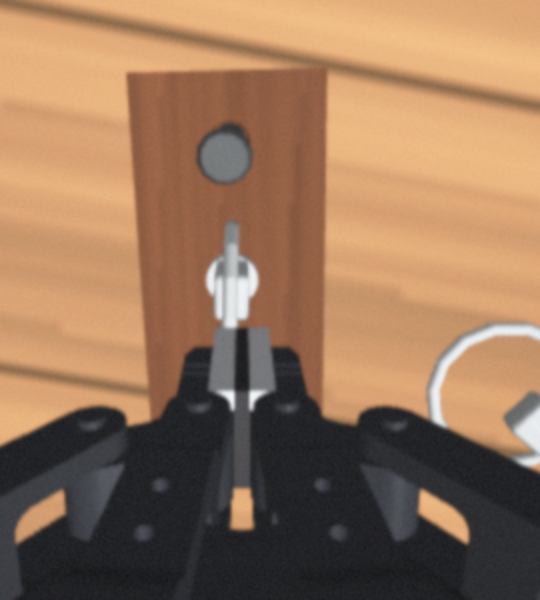

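Run:
```python
from h import *
W=np.load('/tmp/pr.npz')['W']
def rep(W):
    d=W[...,:2]-LA; a=d@np.array([np.cos(LY),np.sin(LY)]); b=d@LN; z=W[...,2]
    for lo in np.arange(.055,.2,.008):
        m=(abs(a)<.032)&(abs(b)<.045)&(z>lo)&(z<=lo+.008)
        if m.sum()>3: print(round(lo,3),m.sum(),'a',a[m].min().round(3),a[m].max().round(3),'b',b[m].min().round(3),np.median(b[m]).round(4),b[m].max().round(3))
rep(W)
img,W=cloud('wrist'); save('after',img); print('after'); rep(W)
for c in ('top','scene'):
    img,W=cloud(c); print(c); rep(W)
    save('after_'+c,img)
print(st(),st('grip_width'))
```

```text
0.055 96 a -0.007 0.009 b -0.009 -0.004 0.009
0.063 31 a 0.006 0.008 b -0.006 -0.0026 0.006
0.071 212 a -0.007 0.027 b -0.006 -0.0027 0.006
0.079 10 a 0.027 0.028 b -0.002 -0.0005 0.001
0.087 50 a 0.024 0.028 b -0.002 -0.0003 0.002
0.095 99 a 0.017 0.025 b -0.002 -0.0005 0.002
0.103 225 a 0.004 0.02 b -0.002 -0.0005 0.002
0.111 5 a 0.004 0.007 b -0.001 -0.0001 0.001
0.127 225 a 0.006 0.011 b -0.016 -0.0034 0.009
0.135 403 a 0.006 0.011 b -0.017 -0.0039 0.01
0.143 469 a 0.006 0.012 b -0.017 -0.0034 0.01
0.151 393 a 0.006 0.011 b -0.017 -0.0035 0.01
0.159 740 a -0.012 0.013 b -0.023 -0.0035 0.016
0.167 2067 a -0.012 0.014 b -0.037 -0.0053 0.031
0.175 4813 a -0.009 0.014 b -0.043 -0.0011 0.037
0.183 3221 a -0.01 0.017 b -0.045 0.0001 0.043
0.191 6180 a -0.008 0.018 b -0.045 0.002 0.045
0.199 6853 a -0.007 0.018 b -0.045 0.0015 0.045
after
0.055 158 a -0.014 0.015 b -0.01 -0.0053 0.007
0.063 241 a -0.022 0.021 b -0.006 -0.0011 0.005
0.071 470 a -0.025 0.028 b -0.006 -0.0009 0.005
0.079 58 a -0.026 0.028 b -0.003 -0.0012 0.002
0.087 79 a -0.026 0.028 b -0.003 -0.0015 0.001
0.095 130 a -0.
[... 824 characters left out ...]
022 0.027 b -0.001 0.0006 0.003
0.095 14 a -0.018 0.025 b -0.001 0.0011 0.003
0.103 37 a -0.015 0.02 b -0.001 0.0013 0.004
0.119 4 a 0.011 0.011 b -0.044 -0.0402 -0.037
0.127 23 a 0.006 0.013 b -0.044 -0.0362 -0.028
0.135 32 a 0.006 0.014 b -0.045 -0.0366 -0.027
0.143 31 a 0.005 0.013 b -0.045 -0.0344 -0.027
0.151 38 a 0.006 0.013 b -0.045 -0.0364 -0.026
0.159 39 a -0.009 0.013 b -0.045 -0.0394 -0.021
0.167 75 a -0.009 0.014 b -0.045 -0.0307 -0.006
0.175 138 a -0.012 0.016 b -0.045 -0.0169 -0.001
0.183 75 a -0.011 0.017 b -0.044 -0.0093 0.006
0.191 99 a -0.012 0.018 b -0.045 -0.0048 0.012
0.199 105 a -0.005 0.018 b -0.045 -0.0186 0.019
[0.51133152 0.27001515 0.12105568] -9.71682405259576e-05
```

Run:
```python
from h import *
u,v=proj('scene',[0.51,0.28,0.11])[0].astype(int); print(u,v)
img=cv2.imread('pics/after_scene.png')
for z in (.096,.121): print(proj('scene',[*(LA-.04*LN),z]))
a=cv2.resize(img[v-60:v+50,u-50:u+50],(545,600),interpolation=cv2.INTER_CUBIC); cv2.imwrite('pics/asc.png',a); print(u-50,v-60)
```

```text
373 236
[[366.7673361  238.78704857]]
[[369.79484265 230.38114956]]
323 176
```

View pics/asc.png

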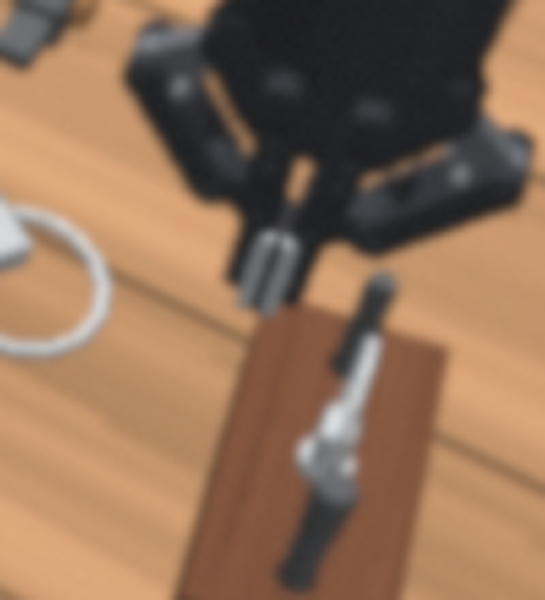

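Run:
```python
from h import *
manip.servo_line([*(LA-.05*LN),.2],v=.3)
manip.goto([0.55,.17,.06],down(0)); f0=st('force')
for z in np.arange(.045,-.004,-.003):
    manip.servo_line([.55,.17,z],v=.06); f=st('force')-f0
    if f[2]>4: break
s=status.observe(); print(z,f,s['tcp_pos'],s['clock'])
manip.servo_line([.55,.17,.1],v=.3)
for x in (0,.011): print([proj('scene',[*(LA-.04*LN+np.array([x*.98,x*.18])),z])[0].round(1) for z in (.096,.121)])
```

```text
-0.0030000000000000443 [-0.30710899 -1.40377917  3.68423122] [ 0.55031705  0.17008649 -0.00283214] 15.925
[array([366.8, 238.8]), array([369.8, 230.4])]
[array([365.4, 242.9]), array([368.4, 234.5])]
```

Contact with the bench, and both cameras, show the shut fingertips at about the TCP plane, not 25 mm ahead. So the first probe passed above the ring. I'll correct for that and probe again.

Run:
```python
from h import *
T=lambda d,z: [*(LA+d*LN),z]
z=0.094
manip.goto(T(-.045,.15),down(LY)); manip.servo_line(T(-.035,z),v=.2); f0=st('force')
for d in np.arange(-.022,-.004,.003):
    manip.servo_line(T(d,z),v=.06); F=np.mean([st('force') for _ in range(5)],0)-f0; print(round(d,4),F.round(2),(F[:2]@LN).round(2))
    if abs(F[:2]@LN)>8: break
img,W=cloud('wrist'); save('probe2',img)
dd=W[...,:2]-LA; a=dd@np.array([np.cos(LY),np.sin(LY)]); b=dd@LN; zz=W[...,2]
for lo in np.arange(.055,.12,.008):
    m=(a>.013)&(a<.032)&(abs(b)<.045)&(zz>lo)&(zz<=lo+.008)
    if m.sum()>3: print(round(lo,3),m.sum(),'b',b[m].min().round(3),np.median(b[m]).round(4),b[m].max().round(3))
manip.servo_line(T(-.035,z),v=.15); print(status.observe()['clock'])
```

```text
-0.022 [-1.74  0.12  0.77] 0.44
-0.019 [-0.55 -0.25  0.7 ] -0.15
-0.016 [-1.25  0.81  0.34] 1.02
-0.013 [ 0.43 -0.72  0.59] -0.78
-0.01 [-0.51  0.33  2.06] 0.42
-0.007 [-1.21  0.14  0.38] 0.36
0.063 64 b 0.001 0.0025 0.005
0.071 29 b 0.002 0.0027 0.004
0.079 29 b 0.003 0.0038 0.008
0.087 75 b 0.003 0.005 0.008
0.095 142 b 0.004 0.0062 0.009
0.103 150 b 0.005 0.007 0.009
19.375
```

Run:
```python
from h import *
T=lambda d,z: [*(LA+d*LN),z]
z=0.096
f0=st('force')
for d in (-.012,-.006,-.002,.002,.006):
    manip.servo_line(T(d,z),v=.06); F=np.mean([st('force') for _ in range(5)],0)-f0; print(round(d,4),F.round(2),(F[:2]@LN).round(2))
    if abs(F[:2]@LN)>8: break
def rep(W):
    dd=W[...,:2]-LA; a=dd@np.array([np.cos(LY),np.sin(LY)]); b=dd@LN; zz=W[...,2]
    for lo in np.arange(.055,.12,.008):
        for nm,k in (('ring',(a>.013)&(a<.032)),('head',abs(a)<.009)):
            m=k&(b>-.015)&(b<.045)&(zz>lo)&(zz<=lo+.008)
            if m.sum()>3: print(nm,round(lo,3),m.sum(),'b',b[m].min().round(3),np.median(b[m]).round(4),b[m].max().round(3))
img,W=cloud('wrist'); save('probe3',img); rep(W)
manip.servo_line(T(-.035,z),v=.15);
img,W=cloud('wrist'); print('released'); rep(W); print(status.observe()['clock'])
cv2.imwrite('pics/p3c.png',cv2.resize(cv2.imread('pics/probe3.png')[60:360,130:400],(540,600)))
```

```text
-0.012 [-0.39  0.36  1.15] 0.42
-0.006 [-0.06  0.69  1.56] 0.69
-0.002 [ 0.2  -1.36  1.17] -1.38
0.002 [ 0.25 -0.09  0.95] -0.14
0.006 [ 0.07 -0.8   1.23] -0.8
head 0.055 173 b -0.007 -0.0033 0.011
ring 0.063 70 b 0.002 0.0041 0.008
head 0.063 95 b -0.002 0.0022 0.01
ring 0.071 50 b 0.005 0.0069 0.009
head 0.071 318 b -0.002 0.0046 0.011
ring 0.079 52 b 0.007 0.0097 0.014
ring 0.087 86 b 0.011 0.0129 0.016
ring 0.095 170 b 0.013 0.016 0.02
ring 0.103 87 b 0.016 0.0179 0.02
head 0.103 204 b -0.008 0.0174 0.021
head 0.111 209 b -0.009 0.0121 0.019
head 0.119 245 b -0.009 -0.0022 0.018
released
ring 0.055 5 b -0.001 -0.0011 0.003
head 0.055 160 b -0.009 -0.0049 0.01
ring 0.063 64 b -0.001 0.0002 0.003
head 0.063 120 b -0.005 -0.0031 0.006
ring 0.071 34 b -0.001 -0.0006 0.002
head 0.071 519 b -0.005 0.0002 0.007
ring 0.079 29 b -0.001 -0.0006 0.003
ring 0.087 79 b -0.001 0.0001 0.003
ring 0.095 151 b -0.001 0.0003 0.003
ring 0.103 124 b -0.001 0.0005 0.003
head 0.103 256 b -0.001 0.0003 0.003
head 0.111 35 b -0.0 0.0006 0.002
21.4333
```

View pics/p3c.png

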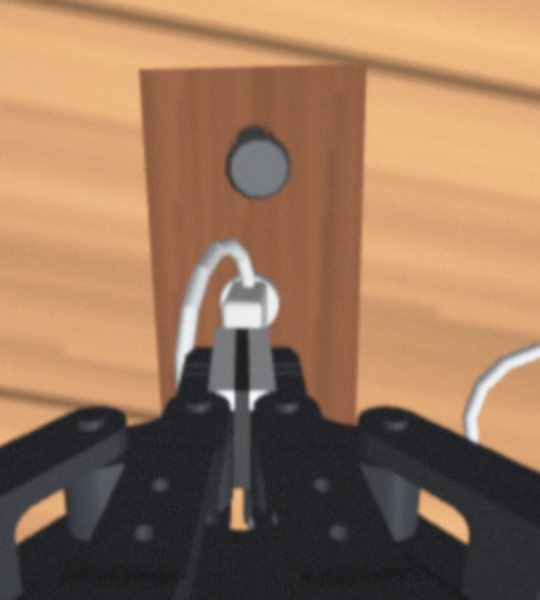

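Run:
```python
from h import *
T=lambda d,z: [*(LA+d*LN),z]
z=0.096
def fit(W,tag):
    dd=W[...,:2]-LA; a=dd@np.array([np.cos(LY),np.sin(LY)]); b=dd@LN; zz=W[...,2]
    for nm,m in (('headtop',(abs(a)<.007)&(abs(b)<.014)&(zz>.066)&(zz<.082)),('collar',(a>-.008)&(a<.012)&(abs(b)<.012)&(zz>.0525)&(zz<.064))):
        A=np.c_[a[m],b[m],np.ones(m.sum())]; y=zz[m]; w=np.ones(len(y),bool)
        for _ in range(6):
            c=np.linalg.lstsq(A[w],y[w],rcond=None)[0]; w=abs(A@c-y)<.0015
        print(tag,nm,m.sum(),w.sum(),'slope a,b',c.round(3))
        if nm=='headtop':
            for bb in np.arange(-.008,.013,.003):
                k=m&(abs(b-bb)<.0015)
                if k.sum()>2: print('  b',round(bb,3),k.sum(),'zmax',np.percentile(zz[k],90).round(4))
img,W=cloud('wrist'); fit(W,'free')
manip.servo_line(T(.006,z),v=.1)
img,W=cloud('wrist'); fit(W,'push'); np.savez('/tmp/p3',W=W)
manip.servo_line(T(-.035,z),v=.15); print(status.observe()['clock'])
```

```text
free headtop 460 395 slope a,b [0.015 0.01  0.076]
  b -0.005 110 zmax 0.0764
  b -0.002 113 zmax 0.0769
  b 0.001 109 zmax 0.0771
  b 0.004 106 zmax 0.077
  b 0.007 22 zmax 0.0762
free collar 253 131 slope a,b [0.042 0.603 0.059]
push headtop 250 213 slope a,b [ 0.    -0.109  0.077]
  b -0.002 29 zmax 0.0744
  b 0.001 54 zmax 0.0781
  b 0.004 61 zmax 0.0781
  b 0.007 60 zmax 0.0773
  b 0.01 46 zmax 0.077
push collar 252 105 slope a,b [-0.033  0.134  0.058]
22.5167
```

The ring swung about 0.23 rad relative to the head and sprang back, so linch +x points to world +y, towards LN. Next I push the hitch pin home.

Run:
```python
from h import *
p=st(); manip.servo_line([p[0],p[1],.17],v=.3)
manip.goto(hp(0,-.165,.15),down(HY)); manip.servo_line(hp(0,-.165,.089),v=.2); f0=st('force')
manip.servo_line(hp(0,-.108,.089),v=.08); print((st('force')-f0).round(1))
for y in np.arange(-.104,-.08,.002):
    manip.servo_line(hp(0,y,.089),v=.05); f=st('force')-f0; print(round(y,4),f.round(1))
    if f[1]<-16: break
manip.sleep(.2); print(st()); manip.servo_line(hp(0,y-.02,.089),v=.15); manip.servo_line(hp(0,y-.02,.15),v=.3)
effector.command_gripper(.07)
manip.goto(hp(-.02,-.02,.25),down(HY)); img,W=cloud('wrist'); save('w4',img); np.savez('/tmp/w4',W=W)
for n in ('cross_hole','pin_head','clevis_top'):
    for r in finder.spot_in('wrist',n)[:2]: print(n,round(r['score'],2),np.round(r['xyz'],4),proj('wrist',r['xyz']).round()[0])
c,s=np.cos(HY),np.sin(HY); d=W[...,:2]-HO; hx=d@np.array([c,s]); hy=d@np.array([-s,c]); z=W[...,2]
for yy in np.arange(-.09,.03,.003):
    m=(abs(hy-yy)<.0015)&(abs(hx)<.03)&(z>.09)&(z<.13)
    if m.sum()>3: print(round(yy,3),m.sum(),'hx',hx[m].min().round(4),hx[m].max().round(4),'z',np.percentile(z[m],95).round(4))
u,v=proj('wrist',hp(0,0,.111))[0].astype(int); print(u,v,status.observe()['clock'])
cv2.imwrite('pics/w4c.png',cv2.resize(cv2.imread('pics/w4.png')[max(v-50,0):v+50,u-40:u+90],(780,600),interpolation=cv2.INTER_CUBIC))
```

```text
[-1.4  0.5 -1.4]
-0.104 [-1.3  0.1 -1.2]
-0.102 [-0.  -2.1 -0.1]
-0.1 [-1.3 -2.8 -0.7]
-0.098 [-1.5 -3.7 -1.3]
-0.096 [-0.6 -3.2 -0.3]
-0.094 [-1.  -3.5 -1.5]
-0.092 [-3.2 -7.7 -1.2]
-0.09 [ -3.7 -26.7  -1.8]
[ 0.57719637 -0.05867504  0.08899609]
cross_hole 0.9 [0.5868 0.0236 0.1101] [237. 153.]
pin_head 0.88 [0.585  0.0276 0.1046] [233. 154.]
pin_head 0.73 [0.5037 0.2883 0.0511] [ 32. 226.]
clevis_top 0.79 [ 0.5885 -0.0248  0.0649] [283. 142.]
-0.081 8 hx -0.0043 0.0168 z 0.1163
-0.078 100 hx -0.0147 0.017 z 0.1175
-0.075 109 hx -0.015 0.017 z 0.1178
-0.072 89 hx -0.0149 0.0169 z 0.1175
-0.069 119 hx -0.0177 0.0203 z 0.1203
-0.066 132 hx -0.0178 0.0204 z 0.1205
-0.063 135 hx -0.0178 0.0204 z 0.1203
-0.06 123 hx -0.0193 0.0203 z 0.1202
-0.057 122 hx -0.019 0.021 z 0.1213
-0.054 134 hx -0.019 0.0209 z 0.1217
-0.051 168 hx -0.0189 0.0297 z 0.1214
-0.048 157 hx -0.019 0.0297 z 0.1213
-0.045 155 hx -0.0191 0.0297 z 0.1214
-0.042 167 hx -0.0191 0.0297 z 0.1211
-0.039 161 hx -0.0189 0.0297 z 0.121
-0.036 146 hx -0.019 0.0209 z 0.1214
-0.033 126 hx -0.0193 0.0209 z 0.121
-0.03 116 hx -0.0179 0.0204 z 0.1206
-0.027 123 hx -0.0177 0.0204 z 0.1206
-0.024 139 hx -0.0179 0.0204 z 0.1206
-0.021 132 hx -0.0178 0.0203 z 0.1203
-0.018 96 hx -0.0142 0.0161 z 0.1165
-0.015 96 hx -0.0142 0.0161 z 0.1168
-0.012 76 hx -0.0142 0.0162 z 0.1163
-0.009 66 hx -0.0096 0.0111 z 0.1119
-0.006 57 hx -0.0096 0.0112 z 0.1115
-0.003 41 hx -0.0097 0.0109 z 0.1094
0.0 39 hx -0.0097 0.0111 z 0.1088
0.003 45 hx -0.0098 0.0109 z 0.1095
0.006 77 hx -0.01 0.0111 z 0.1114
0.009 67 hx -0.0098 0.011 z 0.1114
0.012 59 hx -0.0098 0.0109 z 0.1112
0.015 20 hx -0.0064 0.0089 z 0.1081
227 157 30.05
```

View pics/w4c.png

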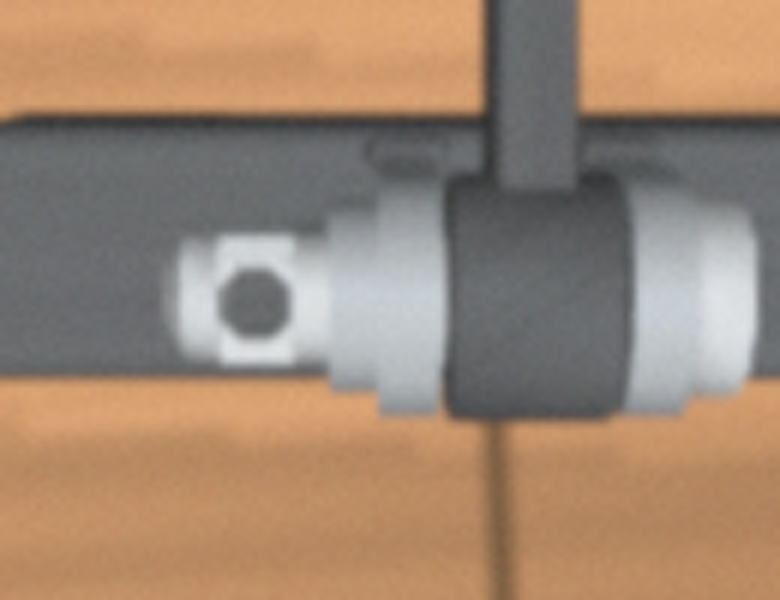

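The hitch pin is home. The crop shows the cross hole at raw px (229,157), clear of the bush. Next I locate the hole exactly and pick the linch pin.

Run:
```python
from h import *
img=cv2.imread('pics/w4.png',0); sub=img[147:168,219:240].astype(np.uint8)
t,bw=cv2.threshold(sub,0,255,cv2.THRESH_BINARY_INV+cv2.THRESH_OTSU)
n,l,stt,cen=cv2.connectedComponentsWithStats(bw); k=l[10,10]; print(stt[k],cen[k]); c=cen[k]+[219,147]
g=np.array([proj('wrist',hp(x,y,.111))[0] for x,y in ((0,0),(.005,0),(0,.005))])
J=np.c_[(g[1]-g[0])/.005,(g[2]-g[0])/.005]; print('hole hx,hy',np.linalg.solve(J,c-g[0]).round(4))
effector.command_gripper(.045,40)
Z=.060; P=LA+.001*np.array([np.cos(LY),np.sin(LY)])*0+.0005*LN
manip.goto([*P,.16],down(LY)); manip.servo_line([*P,Z],v=.1); f0=st('force'); print('f',f0.round(1))
effector.command_gripper(.0,40); print('w',st('grip_width'),st('gripper_force'),(st('force')-f0).round(1))
manip.servo_line([*P,Z+.09],v=.12); print('w',st('grip_width'))
img,W=cloud('wrist'); save('w5',img); np.savez('/tmp/w5',W=W); s=status.observe()
M=R.from_rotvec(s['orientation']).as_matrix(); t=(W-np.array(s['tcp_pos']))@M
for lo in np.arange(-.06,.06,.006):
    m=(abs(t[...,0])<.035)&(abs(t[...,1])<.03)&(t[...,2]>lo)&(t[...,2]<=lo+.006)
    if m.sum()>3: q=t[m]; print(round(lo,3),m.sum(),'x',q[:,0].min().round(3),q[:,0].max().round(3),'y',q[:,1].min().round(3),q[:,1].max().round(3))
print(s['clock'])
cv2.imwrite('pics/w5c.png',cv2.resize(img[100:340,150:360,::-1],(525,600),interpolation=cv2.INTER_CUBIC))
```

```text
[  4   5  12  12 112] [ 9.875      10.08035714]
hole hx,hy [-0.     -0.0015]
f [-1.1  0.3 -0.3]
w 0.011051033355899104 39.01425268079038 [ 0.7 -1.   6.7]
w 0.011007542945440084
-0.06 2160 x -0.008 0.014 y -0.03 0.03
-0.054 1889 x -0.012 0.014 y -0.03 0.03
-0.048 957 x -0.018 0.02 y -0.029 0.029
-0.042 680 x -0.023 0.025 y -0.014 0.016
-0.036 418 x -0.024 0.027 y -0.018 0.02
-0.03 477 x -0.025 0.028 y -0.018 0.02
-0.024 388 x -0.026 0.028 y -0.018 0.02
-0.018 941 x -0.024 0.027 y -0.018 0.02
-0.012 334 x -0.023 0.022 y -0.016 0.019
-0.006 205 x -0.019 0.019 y -0.002 0.007
-0.0 44 x 0.004 0.01 y -0.001 0.007
0.006 31 x 0.004 0.009 y -0.007 0.009
0.024 4 x 0.002 0.003 y 0.003 0.004
0.036 8 x 0.001 0.003 y 0.003 0.004
34.1167
```

View pics/w5c.png

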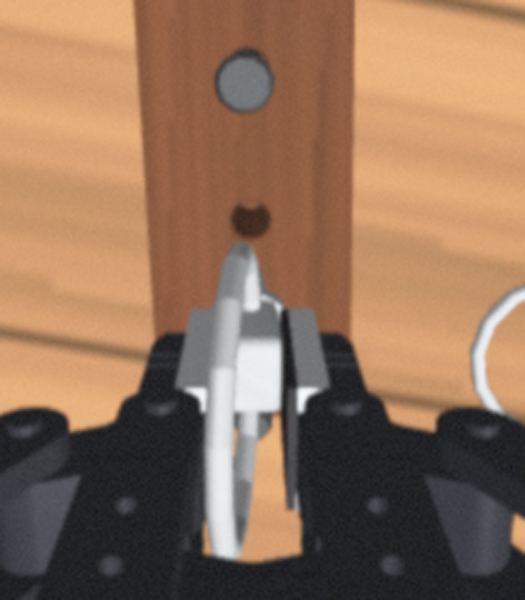

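Run:
```python
from h import *
W=np.load('/tmp/w5.npz')['W']; s=status.observe(); M=R.from_rotvec(s['orientation']).as_matrix(); t=(W-np.array(s['tcp_pos']))@M
x,y,z=t[...,0],t[...,1],t[...,2]
m=(abs(x)>.0155)&(abs(x)<.03)&(z>-.045)&(z<-.002)&(abs(y)<.014)
print(m.sum(),np.polyfit(z[m],y[m],1))
for lo in np.arange(-.045,0,.006):
    k=m&(z>lo)&(z<lo+.006); print(round(lo,3),k.sum(),[(np.median(y[k&q]).round(4),(k&q).sum()) for q in (x>0,x<0)] if k.sum() else '')
m=(abs(x)<.012)&(abs(y)<.012)&(z>-.02)&(z<.02)
for lo in np.arange(-.02,.02,.003):
    k=m&(z>lo)&(z<lo+.003); print(round(lo,3),k.sum(),t[k].min(0).round(4),t[k].max(0).round(4)) if k.sum() else 0
k=(abs(x)<.012)&(abs(y)<.012)&(z>.015)&(z<.05); print(t[k].round(4))
```

```text
962 [0.09259607 0.00108336]
-0.045 241 [(np.float64(-0.003), np.int64(224)), (np.float64(-0.0015), np.int64(17))]
-0.039 160 [(np.float64(-0.0022), np.int64(143)), (np.float64(-0.0007), np.int64(17))]
-0.033 130 [(np.float64(-0.0018), np.int64(102)), (np.float64(-0.0008), np.int64(28))]
-0.027 96 [(np.float64(-0.0007), np.int64(46)), (np.float64(-0.0008), np.int64(50))]
-0.021 95 [(np.float64(0.0001), np.int64(25)), (np.float64(-0.0005), np.int64(70))]
-0.015 121 [(np.float64(0.0013), np.int64(18)), (np.float64(-0.0005), np.int64(103))]
-0.009 119 [(np.float64(0.0015), np.int64(23)), (np.float64(-0.0), np.int64(96))]
-0.003 0 
-0.02 81 [-0.0107 -0.012  -0.02  ] [ 0.0112  0.0118 -0.017 ]
-0.017 583 [-0.0095 -0.0119 -0.017 ] [ 0.0114  0.012  -0.014 ]
-0.014 100 [ 0.003  -0.0105 -0.014 ] [ 0.0114  0.0117 -0.011 ]
-0.011 85 [ 0.0069 -0.0118 -0.011 ] [ 0.0112  0.0119 -0.008 ]
-0.008 47 [ 0.0069 -0.0104 -0.008 ] [ 0.0109  0.012  -0.005 ]
-0.005 42 [ 0.0064 -0.0005 -0.0048] [ 0.0119  0.0067 -0.0021]
-0.002 53 [ 0.0059 -0.0006 -0.002 ] [0.0116 0.0068 0.0008]
0.001 15 [0.0071 0.0031 0.001 ] [0.0084 0.0063 0.0038]
0.004 33 [0.0036 0.0032 0.0041] [0.0092 0.0081 0.0069]
0.007 16 [ 0.0053 -0.0073  0.0071] [0.009  0.0082 0.0098]
0.01 3 [0.0041 0.0032 0.01  ] [0.0088 0.0089 0.0106]
[[0.0032 0.0029 0.0414]
 [0.0034 0.0029 0.0388]
 [0.0026 0.0036 0.0413]
 [0.0034 0.0029 0.0369]
 [0.0029 0.0036 0.0381]
 [0.0028 0.0035 0.0365]
 [0.0027 0.0035 0.0348]
 [0.0009 0.0042 0.0399]
 [0.0029 0.0035 0.0322]
 [0.0013 0.0042 0.0368]
 [0.0031 0.0035 0.0298]
 [0.0022 0.0041 0.0325]
 [0.003  0.0034 0.0284]
 [0.0032 0.0041 0.0279]
 [0.0024 0.0041 0.0281]]
```

```bash
cat >> h.py <<'E'
O=np.array([.0005,.0019,.010]); TX,TY=.08,-.02
ORI=R.from_rotvec(down(HY))*R.from_euler('xy',[TX,-TY])
def lp(x,y,z): return np.array(hp(x,y,z))-ORI.apply(O)   # TCP for linch origin at hitch x,y,z
E
python3 - <<'E'
from h import *
print(ORI.apply([TY,TX,1]))
cx,cy=.0004,-.0008
manip.goto(lp(cx,cy,.175),ORI.as_rotvec()); manip.servo_line(lp(cx,cy,.150),v=.1); f0=np.mean([st('force') for _ in range(5)],0); t0=st('wrist_torque')
img,_=camera('scene'); save('ins0',img)
for z in np.arange(.147,.108,-.003):
    manip.servo_line(lp(cx,cy,z),v=.05); f=st('force')-f0
    print(round(z,3),f.round(1),(st('wrist_torque')-t0).round(2),round(float(st('grip_width')),4))
    if f[2]>8 or np.hypot(*f[:2])>15: break
print(status.observe()['clock'])
E
```

```text
[ 7.76636438e-05  1.65796358e-04 -1.00339422e+00]
0.147 [-0.5  0.1 -0. ] [0.01 0.06 0.05] 0.0112
0.144 [-3.4 -0.1 17. ] [0.15 0.47 0.02] 0.0113
36.1833
```

Run:
```python
from h import *
cx,cy=.0004,-.0008
manip.servo_line(lp(cx,cy,.148),v=.1); f0=np.mean([st('force') for _ in range(5)],0)
offs=[(-1.5,0),(-3,0),(-1.5,1.5),(-1.5,-1.5),(0,1.5),(0,-1.5),(-3,1.5),(-3,-1.5),(1.5,0),(0,3),(0,-3),(-1.5,3),(-1.5,-3),(-4.5,0),(1.5,1.5),(1.5,-1.5)]
ok=0
for ox,oy in offs:
    x,y=cx+ox/1e3,cy+oy/1e3
    manip.servo_line(lp(x,y,.1475),v=.05)
    for z in (.145,.1435,.142):
        manip.servo_line(lp(x,y,z),v=.04); f=st('force')-f0
        if f[2]>7: break
    print(ox,oy,z,f.round(1))
    if f[2]<=7: ok=1;break
if ok:
  for z in np.arange(.139,.1085,-.003):
    manip.servo_line(lp(x,y,z),v=.05); f=st('force')-f0; print(round(z,3),f.round(1))
    if f[2]>10 or np.hypot(*f[:2])>15: break
print(status.observe()['clock'],st('grip_width'))
```

```text
-1.5 0 0.145 [-3.   0.2 13.2]
-3 0 0.145 [-1.9  0.3 13.2]
-1.5 1.5 0.145 [-4.  -1.3 19.8]
-1.5 -1.5 0.142 [-0.7 -4.6  1.3]
0.139 [ 1.1 -5.5 -3.6]
0.136 [ 0.9 -5.4 -0.7]
0.133 [-0.3 -6.1 -0.6]
0.13 [ 1.  -5.7 -1.7]
0.127 [ 1.1 -6.3 -0.3]
0.124 [ 1.9 -5.7 -0.5]
0.121 [ 1.4 -5.4 -1.6]
0.118 [ 0.3 -5.4 -1.7]
0.115 [ 1.2 -4.7 -2.4]
0.112 [ 1.6 -4.  -0.1]
0.109 [-5.  -0.9 28.3]
41.6833 0.011145717915774149
```

The pin is seated, with hard contact at 0.109. I'll relax, release, rise clear of the ring and check.

Run:
```python
from h import *
p=st(); manip.servo_line(p+[0,0,.0015],v=.05)
effector.command_gripper(.04); p=st(); manip.servo_line(p+[0,0,.09],v=.2)
manip.goto(hp(-.02,-.01,.26),down(HY)); img,W=cloud('wrist'); save('w6',img)
c,s=np.cos(HY),np.sin(HY); d=W[...,:2]-HO; hx=d@np.array([c,s]); hy=d@np.array([-s,c]); z=W[...,2]
for lo in np.arange(.108,.18,.006):
    m=(abs(hy)<.0105 if lo<.115 else hy>-.0105)&(hy<.03)&(abs(hx)<.032)&(z>lo)&(z<lo+.006)
    if m.sum()>3: print(round(lo,3),m.sum(),'hx',hx[m].min().round(4),hx[m].max().round(4),'hy',hy[m].min().round(4),np.median(hy[m]).round(4),hy[m].max().round(4))
effector.command_gripper(0)
u,v=proj('wrist',hp(0,0,.13))[0].astype(int); print(u,v,status.observe()['clock'])
cv2.imwrite('pics/w6c.png',cv2.resize(cv2.imread('pics/w6.png')[max(v-60,0):v+60,u-60:u+80],(700,600),interpolation=cv2.INTER_CUBIC))
```

```text
0.108 71 hx -0.0078 0.0094 hy -0.0096 0.0083 0.0105
0.114 74 hx -0.0076 0.0082 hy -0.0096 -0.0062 0.0081
0.12 25 hx -0.0206 0.0124 hy -0.0068 -0.0029 0.0046
0.126 21 hx -0.0253 0.0177 hy -0.0069 -0.0032 0.0043
0.132 114 hx -0.0276 0.0052 hy -0.007 -0.0041 0.0042
0.138 12 hx -0.0286 0.0229 hy -0.0061 -0.0043 0.0031
0.144 9 hx -0.029 0.0238 hy -0.0034 -0.002 0.0005
0.15 18 hx -0.0296 0.0231 hy -0.003 -0.0016 0.0004
0.156 53 hx -0.0279 0.0211 hy -0.0032 -0.0015 0.0009
0.162 99 hx -0.0246 0.0177 hy -0.0034 -0.0016 0.0009
0.168 172 hx -0.0169 0.0104 hy -0.0034 -0.0011 0.0009
238 158 43.7667
```

View pics/w6c.png

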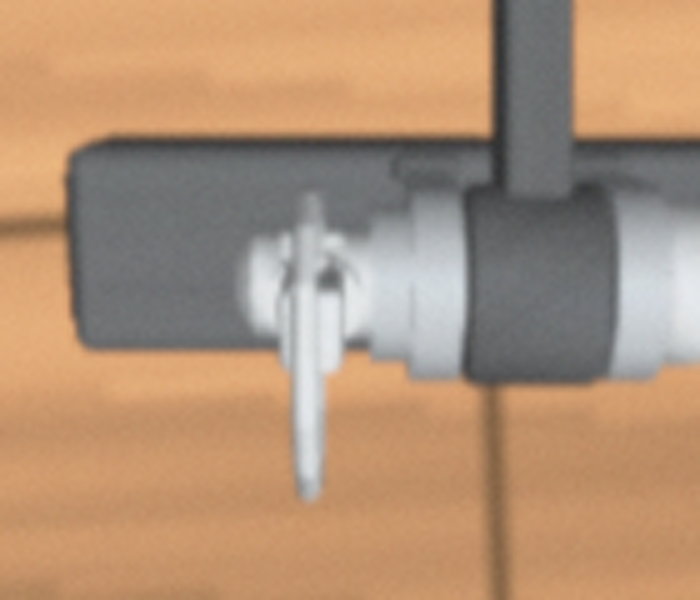

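The linch pin stands in the hole at px (238,158) with its collar down and its ring upright. Next, flip the ring.

Run:
```python
from h import *
X=-.003
manip.goto(hp(X,-.05,.20),down(HY)); manip.servo_line(hp(X,-.042,.141),v=.2); f0=np.mean([st('force') for _ in range(5)],0)
for y in (-.01,.01,.02,.03,.036,.04):
    manip.servo_line(hp(X,y,.141),v=.06); f=st('force')-f0; print(y,f.round(1))
    if np.linalg.norm(f)>20: break
manip.servo_line(hp(X,y+.005,.22),v=.2)
manip.goto(hp(-.02,-.01,.26),down(HY)); img,W=cloud('wrist'); save('w7',img)
c,s=np.cos(HY),np.sin(HY); d=W[...,:2]-HO; hx=d@np.array([c,s]); hy=d@np.array([-s,c]); z=W[...,2]
for lo in np.arange(.06,.18,.006):
    m=(hy>(-.0105))&(hy<.055)&(abs(hx)<.035)&(z>lo)&(z<lo+.006)
    if m.sum()>3: print(round(lo,3),m.sum(),'hx',hx[m].min().round(4),hx[m].max().round(4),'hy',hy[m].min().round(4),np.median(hy[m]).round(4),hy[m].max().round(4))
print(status.observe()['clock'])
cv2.imwrite('pics/w7c.png',cv2.resize(cv2.imread('pics/w7.png')[98:218,178:318],(700,600),interpolation=cv2.INTER_CUBIC))
```

```text
-0.01 [-0.1  0.3 -1. ]
0.01 [-1.4 -1.8  0.3]
0.02 [-0.6 -1.1 -0.4]
0.03 [-0.7 -0.8 -0.1]
0.036 [-0.6 -0.2 -0.2]
0.04 [-1.2  0.  -0.7]
0.072 17 hx 0.0091 0.0172 hy -0.0009 0.0001 0.0013
0.078 8 hx 0.0152 0.0219 hy -0.0001 0.0009 0.0011
0.084 7 hx -0.0214 0.0232 hy -0.0042 -0.0031 0.0008
0.09 4 hx -0.023 0.0256 hy -0.0043 -0.0019 0.0005
0.096 28 hx -0.0231 0.0281 hy -0.0099 0.0027 0.0136
0.102 118 hx -0.0257 0.0274 hy -0.0099 0.0038 0.0144
0.108 132 hx -0.0235 0.0258 hy -0.0099 0.0065 0.0142
0.114 131 hx -0.0202 0.0214 hy -0.009 -0.0009 0.0088
0.12 56 hx -0.0138 0.0153 hy -0.0062 0.0004 0.0062
0.126 22 hx -0.0039 0.0068 hy -0.0063 -0.0012 0.0059
0.132 210 hx -0.01 0.0059 hy -0.0064 -0.0001 0.0064
0.138 18 hx -0.0082 0.0047 hy -0.0047 -0.0002 0.0043
47.8917
```

View pics/w7c.png

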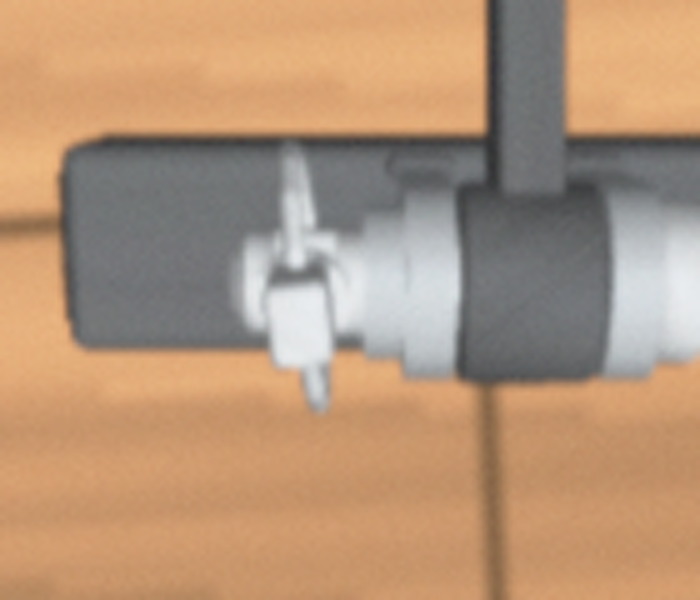

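Run:
```python
from h import *
img,W=cloud('wrist'); c,s=np.cos(HY),np.sin(HY); d=W[...,:2]-HO; hx=d@np.array([c,s]); hy=d@np.array([-s,c]); z=W[...,2]
m=(abs(hx)<.011)&(abs(hy)<.0075)&(z>.1345)&(z<.143); A=np.c_[hx[m],hy[m],np.ones(m.sum())]
print(m.sum(),np.median(z[m]),hx[m].mean(),hy[m].mean(),np.linalg.lstsq(A,z[m],rcond=None)[0])
```

```text
218 0.13686418879226028 -0.0017259439672152955 -0.00013434688545154453 [0.05875295 0.00271036 0.13696726]
```

Head top is at 0.1369 m (0.137 expected) with a tilt of about 0.06 rad, and the ring hangs shut. Everything is in tolerance, so I hand it in.

```bash
python3 -c "
from cell import *
print(close_job())"
```

```text
the job is handed in; nothing more can be done
None
```

The job is handed in: the hitch pin is home, the linch pin is seated in its cross hole, and the ring is snapped shut over the hitch pin's end with the gripper clear. I checked this with the wrist camera before handing in, but the judge's result was not shown.

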